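# Lock the specimen carrier's hasp with its spring clip

## Task

Lock the red specimen carrier for transport: swing its hasp bar fully down over the lock post, then fetch the yellow-gripped hairpin clip from the desk and push it sideways, over the bar, onto the neck of the post until it has snapped past its pinch and is fully home against the neck, and let go of it there. Push firmly but do not force it: more than 15 N on the post would damage it. Leave the vials, the tube rack and the bottle standing where they are.

Things in the scene. Friction and masses are not known exactly. Their poses are not given: they have to be found in the camera images.
- carrier: Red specimen carrier, fixed, 260 x 240 mm, 90 mm high; red front ledge and white lid, both flush at 90 mm. Origin on the desk below; x points from the ledge side (front edge at x = -122 mm) to the lid side (back edge x = +144 mm), z up. Hasp and post stand on top along y = 0. The clip is pushed on along +x
- hasp (a joint): Steel hasp bar hinged on the lid about carrier y; 135 mm long, 44 wide, 5 thick, blue free end. 0 rad: shut, flat on lid and ledge, its top 95 mm over the desk, pointing to carrier -x; grows as the free end is raised. Stays where left (1 to 2 N at its end moves it), stops at 0. A slot 54 to 96 mm from the hinge lets the post through; beyond it is plain plate
- hasp_hinge (a point): The hasp's hinge axis, mid width and mid thickness of the bar, 92.5 mm over the desk, at carrier (30, 0) mm. Its axes turn with the bar: x along the bar from free end to hinge
- post: Near end of the lock post's clamping slot, carrier (-56, 0) mm, 86 from the hinge, 3 mm over the shut bar's top; axes as carrier. The brass post's axis is clamped in line, anywhere from 4 to 18 mm further along +x: feel for it. Neck 10 mm thick, free from the bar's top up 11 mm; above it an 18 mm head, top 19 mm over the bar; below, a 20 mm collar. It gives about 1 mm at 9 N
- clip_grip (a point): Centre of the clip's upright yellow grip: 24 mm (clip x) by 12 (clip y) by 42 high, this point 21 mm over the clip's underside; take it across the 12 mm from above. Clip x points from the grip along the two wire legs to their open mouth, z up. Foot and wires stick out sideways (21 mm wide) below 5.5 mm over the underside. About 35 g, upright on the desk at first
- clip_seat (a point): Point between the legs where the neck sits at home: 30 mm ahead of the grip's centre along clip x, 3 mm over the underside (mid wire). Clip goes on level, mouth to carrier +x, on or just over the bar. Push force rises from 20 mm before home to a peak of 4 to 9 N, drops suddenly at the snap (10 to 14 mm before home), stays low till the grip's nose meets the neck: home, it turns stiff
- clip_tip_l (a point): Tip of the clip's left (clip +y) leg: 28 mm ahead of clip_seat, 11.5 mm to the side, mid wire. The legs are 5 mm steel wire sprung sideways; the open mouth is 18 mm wide between the tips and narrows to a 4 mm pinch 10 mm ahead of clip_seat. Tip centres lie 23 mm apart at rest and again when home, about 31 mm while the pinch passes the neck
- clip_tip_r (a point): Tip of the clip's right (clip -y) leg, mirror image of clip_tip_l
- vial_lid: Bystander: white dropper vial with blue tip, 24 mm across, 62 mm high, on the carrier's lid; origin under it
- vial_desk: Bystander: white dropper vial with red tip, 24 mm across, 62 mm high, on the desk; origin under it
- tube_rack: Bystander: white tube rack, 60 x 150 mm, 76 mm high with its tubes; origin under its centre
- alcohol: Bystander: clear bottle with blue cap, 66 mm across, 190 mm high; origin under it
Not all that is in view belongs to the job. What is shaped like the part that bears clip_grip but purple is not meant.

How it is judged:
By the outcome, as a careful person would: the job done as asked, in the order asked, and still so for the second after the job is handed in, with the robot touching nothing.
It also fails if it takes over 72 s, if anything falls off the work surface, if the arm or the gripper's body presses on something with over 40 N, if the wrist force passes 120 N, or if a joint passes its speed limit or range.

## Robot

A 7-joint arm with a two-finger parallel gripper is mounted at the origin on the work surface. World frame = base frame: x ahead of the robot, y to its left, z up, the work surface at z = 0. Lengths are in mm, angles in rad, forces in N, time in s.
With the tool pointing down it reaches from about 400 to 875 mm from the base axis. Payload 4.4 kg.
Tool frame: the origin (TCP) lies at the very end of the fingers, on their centre line; the grasp point (between the pads) lies 19 mm behind it; z points along the fingers, y is the line along which they close (so a half turn about z gives the same grasp; the last joint's range is limited). The gripper opens to 85 mm and grips with 20 to 120 N. Pads are 22 mm wide; open, the fingers measure 114 mm over their backs; the gripper's body (76 mm by 85 mm) begins 54 mm behind the grasp point. The pads swing forward as they close: fully open they stand 13 mm farther back than shut.
Start: joints at [1.194, 0.628, 0.038, 1.517, -0.027, 0.996, -0.02], TCP at [198.811, -618.863, 231.313] pointing down, gripper open.
Joint ranges: [-3.06, 3.06], [-0.37, 2.12], [-1.25, 1.32], [0.18, 2.47], [-1.1, 4.24], [0.23, 1.98], [-2.94, 2.94]. Speed limits (rad/s): [2.57, 2.57, 3.14, 3.14, 3.14, 3.14, 3.14].

## Interface

Orientations are given as [roll, pitch, yaw] about the fixed x, y, z axes, in that order (R = Rz(yaw) Ry(pitch) Rx(roll)).
In Python, from cell import read_state, get_image, camera_info, finish_job gives the robot as it stands.
- The arm moves only by the tool play_rows, never from a script. Its argument "deltas" is one flat list of numbers, 7 for each row, row after row: the shift along the tool's x, y, z in mm, then the turn, a rotation vector about the tool's x, y, z in rad, then the opening, from 0 (shut) to 1 (fully open). In form: [dx, dy, dz, ax, ay, az, grip, dx, dy, dz, ax, ay, az, grip, ...]. A call has 1 to 10 rows; each row is the pose to reach, as a shift and turn from the pose commanded when the call began, along the tool's axes at that moment; what a row does not reach only later rows make up. A row lasts 1/8 s, in which the tool goes at most 62.5 mm and 10.7 degrees, less where a joint would pass 70% of its speed; a pose out of reach is approached as far as the arm can. A call with a gripper value outside its range is refused whole. The fingers move at their own pace and stop on an object; the grip force is fixed at half the most. Time passes only in rows, so rows that repeat a pose let the fingers close. It gives the time, the measured TCP pose, the force, the opening and the grip force at its end, in the units of the state.
- read_state(): the state, without advancing time (a new reading comes with each control period).
- get_image(name): name is "side" or "top" or "wrist"; returns the picture (400x640x3 uint8, red, green, blue); there is no depth.
- camera_info(name): a dict with "fx", "fy", "cx", "cy" (pixels), "T" (4x4, takes a point from camera to world coordinates). Camera axes: x right, y down, z forward; pixel columns grow to the right and rows downward; lengths in mm; the calibration is good to about 2 mm. A picture is of the moment at which its call begins: read the wrist's pose just before it. camera_info takes no time and is no camera call; for the wrist camera it gives the pose at the moment of the call.
- finish_job(): hands the job in; it is judged then, once.
The state is a dict: "clock": time; "qpos": joint angles; "qd": joint speeds; "tau": joint torques, N m; "eef_pos": TCP position; "tool_rot": TCP orientation; "force": force on the tool from outside, world axes, zero at the start; "torque": the same for the moment, N m; "width": finger opening in mm; "gripper_force": force on a finger pad.
Only numpy, scipy, OpenCV 4.12 (cv2) and the standard library are available. Lean on these libraries where they do the work, as an engineer would, in place of code of your own. Each camera call takes 0.05 s, during which the arm holds its last target. There are 200 camera calls.

## Working session

There is one attempt and no reset: what is moved stays moved. The work goes in short steps, Python scripts to look and compute and a tool call to move; the robot and the scene stay as the last step left them, time stands still between calls to the robot, and variables do not carry over. Pictures are saved under pics/ and viewed, at most 10 in all, crops included, and the job is handed in when it is done.

Besides the shell and the picture viewer there is one more tool, called after "Emit:" by a JSON object that holds its "fn" and its "kwargs". play_rows: Moves the arm, as the interface text tells. Its arguments: {"type":"object","properties":{"deltas":{"type":"array"}},"required":["deltas"]}

```bash
mkdir -p pics
python3 - <<'E'
from cell import *
import cv2,numpy as np
np.set_printoptions(precision=3,suppress=True)
for n in ("side","top"):
    im=get_image(n); cv2.imwrite(f"pics/{n}0.png",im[:,:,::-1]); c=camera_info(n); print(n,{k:c[k] for k in("fx","fy","cx","cy")}); print(np.array(c["T"]))
s=read_state();print(s)
E
```

```text
side {'fx': 465.2152739526419, 'fy': 465.2152739526419, 'cx': 325.26222463778663, 'cy': 195.84653596747205}
[[ -0.928  -0.222   0.3   224.999]
 [ -0.372   0.597  -0.711 823.02 ]
 [ -0.021  -0.771  -0.636 820.797]
 [  0.      0.      0.      1.   ]]
top {'fx': 507.34088218050965, 'fy': 507.34088218050965, 'cx': 319.2079963609899, 'cy': 207.10821292098862}
[[  -0.03    -0.994    0.105  441.482]
 [  -0.999    0.031    0.008   27.14 ]
 [  -0.012   -0.105   -0.994 1401.373]
 [   0.       0.       0.       1.   ]]
{'clock': 0.1, 'qpos': array([ 1.194,  0.629,  0.038,  1.518, -0.027,  0.996, -0.02 ]), 'qd': array([ 0.002, -0.001,  0.   , -0.001, -0.002,  0.002, -0.001]), 'tau': array([  0.003, -56.453,   1.23 , -19.398,   0.011,   0.005,  -0.   ]), 'eef_pos': array([ 198.629, -618.324,  230.506]), 'tool_rot': array([-3.14 ,  0.   ,  0.311]), 'force': array([-0.175, -0.573, -0.034]), 'torque': array([ 0.033, -0.033,  0.029]), 'gripper_force': 0.0, 'width': 85.39176969258003}
```

View pics/top0.png

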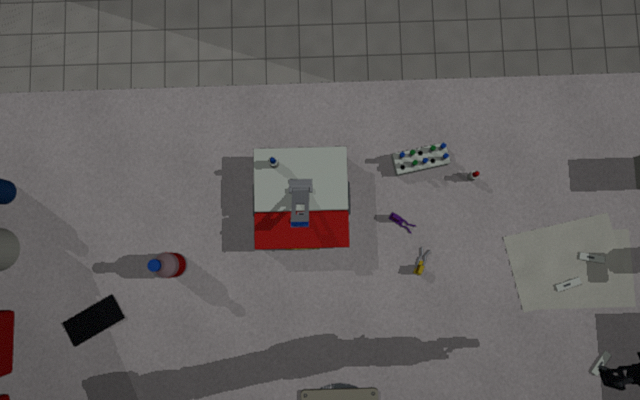

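View pics/side0.png

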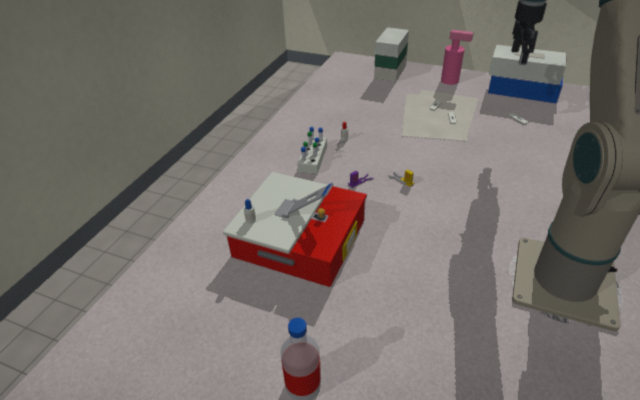

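The top view shows the carrier (254–349, 147–248), with the hasp partly raised and its blue end at (299,224). The yellow clip is at (421,267) with its legs toward (423,250), the purple decoy is at (400,220), the lid vial is at (273,161), and the rack and vial are off to the right. The side view agrees: post with orange top at (320,214), blue hasp end at (328,189).

```bash
cat > h.py <<'E'
from cell import *
import cv2,numpy as np
np.set_printoptions(precision=2,suppress=True)
def ray(c,uv):
    T=np.array(c["T"]);d=T[:3,:3]@[(uv[0]-c["cx"])/c["fx"],(uv[1]-c["cy"])/c["fy"],1];return T[:3,3],d/np.linalg.norm(d)
def plane(c,uv,z):
    o,d=ray(c,uv);return o+d*(z-o[2])/d[2]
def tri(c1,u1,c2,u2):
    o1,d1=ray(c1,u1);o2,d2=ray(c2,u2)
    t=np.linalg.lstsq(np.c_[d1,-d2],o2-o1,rcond=None)[0]
    a=o1+d1*t[0];b=o2+d2*t[1];return (a+b)/2,np.linalg.norm(a-b)
def mask(im,lo,hi,box=None):
    m=cv2.inRange(cv2.cvtColor(im,cv2.COLOR_RGB2HSV),np.array(lo),np.array(hi))
    if box:
        k=np.zeros_like(m);x0,y0,x1,y1=box;k[y0:y1,x0:x1]=255;m&=k
    return m
def cen(m):
    v,u=np.nonzero(m);return (np.array([u.mean(),v.mean()]) if len(u) else None),len(u)
def snap(n):
    c=camera_info(n);return get_image(n),c
E
python3 - <<'E'
from h import *
t=cv2.imread("pics/top0.png")[:,:,::-1].copy();s=cv2.imread("pics/side0.png")[:,:,::-1].copy();ct,cs=camera_info("top"),camera_info("side")
# carrier red ledge top
m=mask(t,(0,150,60),(8,255,255),(240,190,360,260))|mask(t,(172,150,60),(180,255,255),(240,190,360,260))
c=max(cv2.findContours(m,0,2)[0],key=cv2.contourArea)
b=cv2.boxPoints(cv2.minAreaRect(c));print("red rect px",b);print(np.array([plane(ct,p,90) for p in b]))
w=mask(t,(0,0,120),(180,60,255),(245,135,360,212))
y=mask(t,(18,150,80),(35,255,255),(400,240,440,290));uy,n=cen(y);ys=mask(s,(18,150,80),(35,255,255),(390,160,425,195));us,n2=cen(ys)
print("yellow",uy,n,us,n2,tri(ct,uy,cs,us),plane(ct,uy,30))
bt=mask(t,(100,120,40),(125,255,255),(285,210,315,235));bs=mask(s,(100,120,40),(125,255,255),(315,175,340,205))
ub,n=cen(bt);us,n2=cen(bs);print("blue",ub,n,us,n2,tri(ct,ub,cs,us))
A=np.hstack([cv2.resize(t[130:290,240:360],None,fx=3.5,fy=3.5,interpolation=2)[:560],cv2.resize(t[205:285,380:440],None,fx=7,fy=7,interpolation=2)[:560,:240] if 0 else cv2.resize(t[205:285,385:440],(385,560),interpolation=2)])
cv2.imwrite("pics/a.png",A[:,:800,::-1])
E
```

```text
red rect px [[253.42 212.07]
 [347.91 209.58]
 [348.88 246.45]
 [254.39 248.94]]
[[572.14 209.53  90.  ]
 [571.03 -36.15  90.  ]
 [475.54 -35.24  90.  ]
 [476.49 208.57  90.  ]]
yellow [419.86 267.63] 51 [407.86 177.59] 116 (array([ 414.14, -227.93,   20.07]), np.float64(1.0303468225395223)) [ 414.84 -225.98   30.  ]
blue [299.  223.5] 68 [325.73 189.59] 22 (array([532.71,  87.53, 180.91]), np.float64(1.5428686811483006))
```

View pics/a.png

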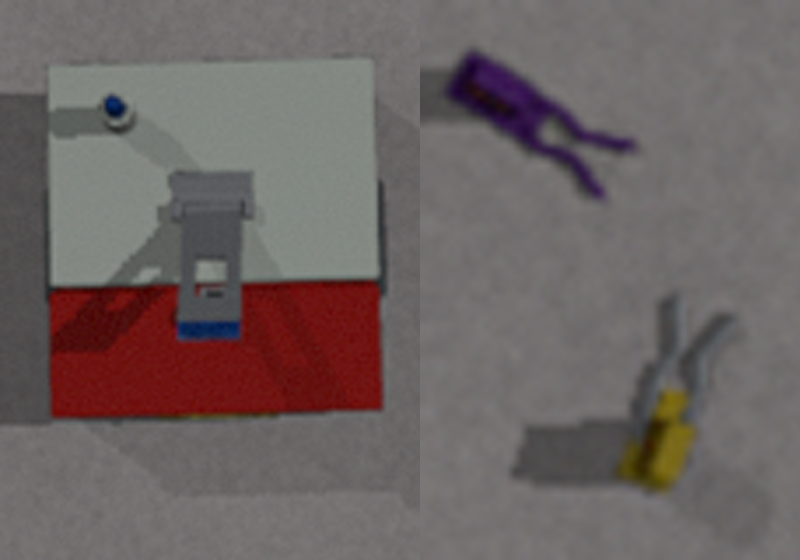

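```bash
cat >> h.py <<'E'
from scipy.spatial.transform import Rotation as R
def rel(p,yaw,frm=None):
    """deltas to reach TCP p, pointing down with yaw, from measured (or given) pose"""
    s=read_state();q,e=(s["eef_pos"],s["tool_rot"]) if frm is None else frm
    A=R.from_euler("xyz",e);B=R.from_euler("xyz",[np.pi,0,yaw])
    return np.r_[A.inv().apply(np.array(p)-q),(A.inv()*B).as_rotvec()]
E
python3 - <<'E'
from h import *
s=read_state();c=camera_info("wrist");T=np.array(c["T"]);A=R.from_euler("xyz",s["tool_rot"])
print(c["fx"],c["cx"],c["cy"]);print("cam in tool",A.inv().apply(T[:3,3]-s["eef_pos"]));print(A.inv().as_matrix()@T[:3,:3])
ct=camera_info("top");a=plane(ct,(420.4,247.9),3);b=plane(ct,(429,250.7),3);print("tips",a,b,(a+b)/2)
print("hinge px",plane(ct,(300.3,187),95), "post head",plane(ct,(301,214),110))
print(rel((400,-228,250),-0.2,([198.811,-618.863,231.313],s["tool_rot"])))
E
```

```text
303.38198435168994 314.0158027734206 198.99861880667967
cam in tool [  79.7     0.01 -143.18]
[[-0.   -0.95 -0.31]
 [ 1.   -0.    0.  ]
 [-0.   -0.31  0.95]]
tips [ 467.93 -235.14    3.  ] [ 459.58 -258.26    3.  ] [ 463.76 -246.7     3.  ]
hinge px [633.36  85.69  95.  ] post head [561.42  85.04 110.  ]
[ 311.08 -310.65  -18.17   -0.      0.      0.51]
```

Emit:
{"fn": "play_rows", "kwargs": {"deltas": [339,-299,-19,0,0,0.67,0,339,-299,-19,0,0,0.67,0,339,-299,-19,0,0,0.67,0,339,-299,-19,0,0,0.67,0,339,-299,-19,0,0,0.67,0,339,-299,-19,0,0,0.67,0,339,-299,-19,0,0,0.67,0,339,-299,-19,0,0,0.67,0,339,-299,-19,0,0,0.67,0,339,-299,-19,0,0,0.67,0]}}

```text
clock: 1.35
eef_pos: [429.0, -232.4, 250.2]
tool_rot: [3.14, 0.0, -0.362]
force: [0.1, -0.2, 0.3]
width: -0.0
gripper_force: 0.0
```

Run:
```python
from h import *
s=read_state();print(s["clock"],s["eef_pos"],s["tool_rot"],s["width"])
im,c=snap("wrist");cv2.imwrite("pics/w1.png",im[:,:,::-1])
y=mask(im,(18,120,60),(35,255,255));u,n=cen(y);print(u,n,plane(c,u,21),cv2.boundingRect(y))
print("to hasp",rel((505,87,225),0))
```

```text
1.35 [ 428.99 -232.39  250.21] [ 3.14  0.   -0.36] -0.0012337713855653837
[314.83 178.54] 288 [ 414.68 -228.56   21.  ] (308, 159, 14, 35)
to hasp [ -42.25 -325.73   24.9     0.      0.     -0.36]
```

View pics/w1.png

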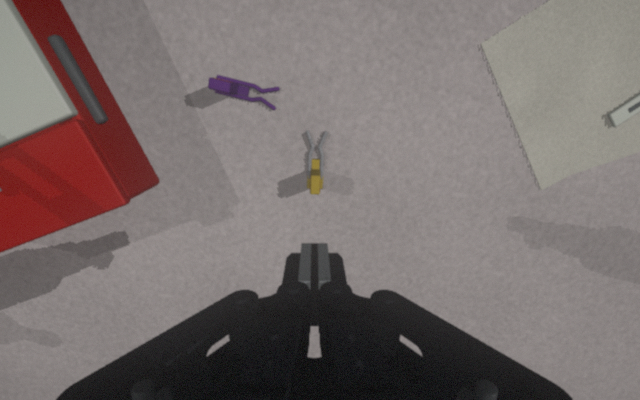

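The wrist view shows the yellow clip at (315,178) with both leg tips at (306,133) and (325,133), so clip yaw ≈ -0.36. Purple is at (233,88). Next is the hasp.

Emit:
{"fn": "play_rows", "kwargs": {"deltas": [0,-341,50,0,0,-0.36,0,0,-341,50,0,0,-0.36,0,0,-341,50,0,0,-0.36,0,0,-341,50,0,0,-0.36,0,0,-341,50,0,0,-0.36,0,0,-341,50,0,0,-0.36,0,0,-341,50,0,0,-0.36,0,0,-341,50,0,0,-0.36,0]}}

```text
clock: 2.4
eef_pos: [549.9, 86.0, 200.2]
tool_rot: [3.14, 0.001, -0.002]
force: [0.3, -0.8, -0.7]
width: 0.0
gripper_force: 0.0
```

Emit:
{"fn": "play_rows", "kwargs": {"deltas": [-1,0,20,0,0,0,0,-2,0,30,0,0,0,0,-11,0,41,0,0,0,0,-17,0,51,0,0,0,0,-21,0,61,0,0,0,0,-25,0,71,0,0,0,0,-27,0,81,0,0,0,0,-28,0,89,0,0,0,0,-28,0,96,0,0,0,0,-28,0,101,0,0,0,0]}}

```text
clock: 3.65
eef_pos: [522.0, 88.8, 98.8]
tool_rot: [-3.142, 0.0, 0.001]
force: [0.5, -0.3, -0.3]
width: -0.1
gripper_force: 0.3
```

Emit:
{"fn": "play_rows", "kwargs": {"deltas": [0,0,1,0,0,0,0,0,0,2,0,0,0,0,0,0,3,0,0,0,0,0,0,4,0,0,0,0,0,0,5,0,0,0,0,0,0,5,0,0,0,0]}}

```text
clock: 4.4
eef_pos: [522.1, 88.7, 95.0]
tool_rot: [-3.141, -0.0, 0.001]
force: [-2.3, 0.3, 7.6]
width: 0.0
gripper_force: 3.5
```

Emit:
{"fn": "play_rows", "kwargs": {"deltas": [0,0,-40,0,0,0,0.5,-10,0,-90,0,0,0,0.5,-20,0,-105,0,0,0,0.5,-20,0,-105,0,0,0,0.5]}}

```text
clock: 4.9
eef_pos: [501.9, 88.8, 200.1]
tool_rot: [-3.141, -0.002, 0.001]
force: [0.4, -1.0, 0.4]
width: 42.5
gripper_force: 0.0
```

Run:
```python
from h import *
s=read_state();print(s["clock"],s["eef_pos"],s["tool_rot"],s["width"],s["force"])
im,c=snap("wrist");cv2.imwrite("pics/w2.png",im[:,:,::-1])
bl=mask(im,(100,120,40),(125,255,255));k=max(cv2.findContours(bl,0,2)[0],key=cv2.contourArea);r=cv2.minAreaRect(k);b=cv2.boxPoints(r);print(b);print(np.array([plane(c,p,95) for p in b]))
print(rel((410,-226,130),-0.36))
```

```text
4.9 [501.9   88.82 200.06] [-3.14 -0.    0.  ] 42.53024767884542 [ 0.38 -0.96  0.39]
[[294. 206.]
 [294. 194.]
 [342. 194.]
 [342. 206.]]
[[494.32 106.05  95.  ]
 [505.21 105.83  95.  ]
 [505.22  64.73  95.  ]
 [494.34  64.41  95.  ]]
[-92.03 314.58  69.01  -0.    -0.     0.36]
```

View pics/w2.png

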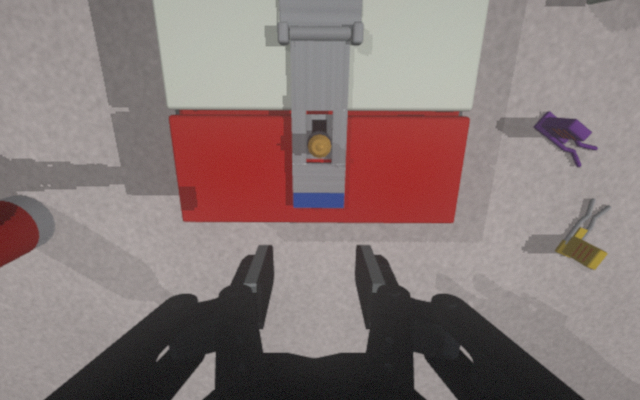

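The hasp lies shut, with its blue end at (294–342, 194–206). The brass post head is at (320,146) inside the slot, and the hinge pin is centred near (320,33). I'll locate the head and the axis precisely from this same picture, and go back to the clip meanwhile.

Run:
```python
from h import *
im=cv2.imread("pics/w2.png")[:,:,::-1].copy();c=camera_info("wrist")
m=mask(im,(10,110,90),(25,255,255),(300,125,340,170));k=max(cv2.findContours(m,0,2)[0],key=cv2.contourArea);(u,v),r=cv2.minEnclosingCircle(k)
p=plane(c,(u,v),112);print("head",u,v,r,p,"dia",np.linalg.norm(plane(c,(u+r,v),112)-p)*2)
print("hinge",plane(c,(279,33),97),plane(c,(362,33),97))
red=mask(im,(0,150,60),(8,255,255),(165,100,480,230))|mask(im,(172,150,60),(180,255,255),(165,100,480,230))
for row in(120,135,160,185,210):
    x=np.nonzero(red[row])[0];a,b=plane(c,(x.min(),row),90),plane(c,(x.max()+1,row),90);print((a+b)/2,a[1]-b[1])
```

```text
head 319.23248291015625 145.42356872558594 11.24736499786377 [548.79  84.63 112.  ] dia 16.980764512176926
hinge [627.33 113.85  97.  ] [627.36  53.96  97.  ]
[566.06  84.08  90.  ] 241.0336345418525
[554.16  84.01  90.  ] 241.39989142481147
[533.51  84.31  90.  ] 241.7550693432276
[511.76  84.19  90.  ] 241.26806949457753
[488.83  84.5   90.  ] 241.6389948715643
```

Emit:
{"fn": "play_rows", "kwargs": {"deltas": [-92,315,0,0,0,0.36,0.5,-92,315,0,0,0,0.36,0.5,-92,315,20,0,0,0.36,0.5,-92,315,40,0,0,0.36,0.5,-92,315,60,0,0,0.36,0.5,-92,315,70,0,0,0.36,0.5,-92,315,70,0,0,0.36,0.5,-92,315,70,0,0,0.36,0.5]}}

```text
clock: 5.95
eef_pos: [410.3, -225.4, 128.6]
tool_rot: [-3.141, 0.002, -0.358]
force: [0.1, -0.1, -0.2]
width: 42.8
gripper_force: 0.0
```

Run:
```python
from h import *
s=read_state();print(s["clock"],s["eef_pos"],s["tool_rot"],s["width"])
im,c=snap("wrist");cv2.imwrite("pics/w3.png",im[:,:,::-1])
y=mask(im,(18,110,60),(35,255,255));u,n=cen(y);x0,y0,w,h=cv2.boundingRect(y);print(u,n,(x0,y0,w,h),plane(c,u,30))
k=max(cv2.findContours(y,0,2)[0],key=cv2.contourArea);b=cv2.boxPoints(cv2.minAreaRect(k));print(b);print(np.array([plane(c,p,42) for p in b]))
```

```text
5.95 [ 410.35 -225.42  128.64] [-3.14  0.   -0.36] 42.7807437484042
[315.62 190.19] 754 (305, 162, 22, 53) [ 417.68 -229.63   30.  ]
[[305. 162.]
 [326. 162.]
 [326. 214.]
 [305. 214.]]
[[ 444.98 -231.07   42.  ]
 [ 439.33 -246.14   42.  ]
 [ 399.24 -231.66   42.  ]
 [ 405.21 -215.73   42.  ]]
```

View pics/w3.png

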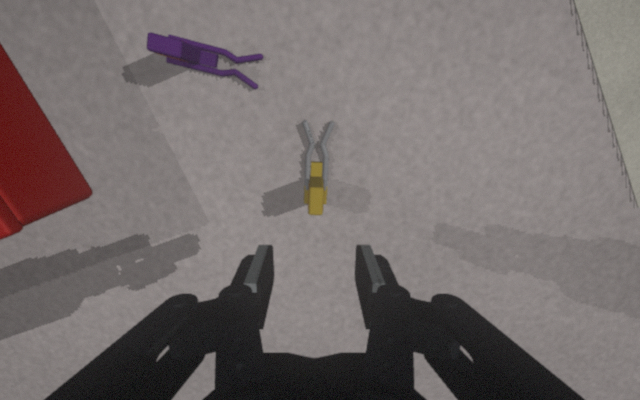

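The clip is upright between the open fingers: grip back edge at row 214, columns 305–326, tips at (302,123) and (331,123). Descending to grasp with shifts of +4 in x and +1 in y.

Emit:
{"fn": "play_rows", "kwargs": {"deltas": [4,1,50,0,0,0,0.5,4,1,100,0,0,0,0.5,4,1,115,0,0,0,0.5,4,1,120.5,0,0,0,0.5,4,1,120.5,0,0,0,0.5,4,1,120.5,0,0,0,0,4,1,120.5,0,0,0,0,4,1,120.5,0,0,0,0,4,1,120.5,0,0,0,0,4,1,120.5,0,0,0,0]}}

```text
clock: 7.25
eef_pos: [414.4, -228.6, 9.6]
tool_rot: [-3.141, -0.001, -0.359]
force: [0.7, 1.5, 6.1]
width: 11.2
gripper_force: 58.9
```

Emit:
{"fn": "play_rows", "kwargs": {"deltas": [0,0,-30,0,0,0,0,0,0,-80,0,0,0,0,-20,-60,-130,0,0,-0.1,0,-35,-120,-130,0,0,-0.2,0,-50,-180,-130,0,0,-0.3,0,-60,-240,-130,0,0,-0.36,0,-69,-290,-130,0,0,-0.36,0,-69,-308,-130,0,0,-0.36,0,-69,-308,-130,0,0,-0.36,0,-69,-308,-130,0,0,-0.36,0]}}

```text
clock: 8.5
eef_pos: [456.9, 81.6, 138.9]
tool_rot: [3.14, 0.0, -0.002]
force: [-0.0, -1.4, -0.5]
width: 11.5
gripper_force: 58.5
```

Run:
```python
from h import *
s=read_state();print(s["clock"],s["eef_pos"],s["tool_rot"],s["width"],s["force"])
im,c=snap("wrist");cv2.imwrite("pics/w4.png",cv2.resize(im[60:310,200:440],None,fx=2.4,fy=2.4,interpolation=2)[:,:,::-1]);cv2.imwrite("pics/w4f.png",im[:,:,::-1])
m=mask(im,(10,110,90),(25,255,255),(290,60,350,200))
for k in cv2.findContours(m,0,2)[0]:
    if cv2.contourArea(k)>60:(u,v),r=cv2.minEnclosingCircle(k);print("brass",u,v,r,plane(c,(u,v),112))
```

```text
8.5 [456.9   81.59 138.89] [ 3.14  0.   -0.  ] 11.513251467602696 [-0.01 -1.38 -0.45]
brass 307.5 75.53125 17.705175399780273 [548.67  84.6  112.  ]
```

View pics/w4.png

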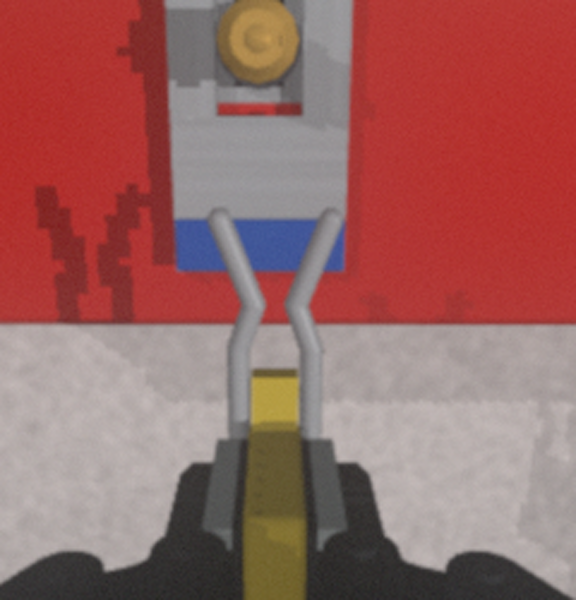

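Post head at full-image (307.5,75.5), giving (548.7, 84.6), which matches the earlier measurement. The clip is held straight, its tips mid-point at column 314.8 and wire about 5 mm below the TCP. I need +3.4 mm in y, then lower.

Emit:
{"fn": "play_rows", "kwargs": {"deltas": [6,-3.4,10,0,0,0,0,13,-3.4,22,0,0,0,0,13,-3.4,30,0,0,0,0,13,-3.4,33,0,0,0,0,13,-3.4,33,0,0,0,0,13,-3.4,33,0,0,0,0]}}

```text
clock: 9.3
eef_pos: [470.4, 87.3, 106.0]
tool_rot: [-3.142, -0.0, 0.001]
force: [0.7, 0.3, -1.0]
width: 10.9
gripper_force: 58.5
```

Run:
```python
from h import *
im,c=snap("wrist");s=read_state();print(s["clock"],s["eef_pos"],s["tool_rot"],s["force"])
cv2.imwrite("pics/w5.png",cv2.resize(im[60:310,200:440],None,fx=2.4,fy=2.4,interpolation=2)[:,:,::-1])
m=mask(im,(10,110,90),(25,255,255),(270,60,370,140));k=max(cv2.findContours(m,0,2)[0],key=cv2.contourArea);(u,v),r=cv2.minEnclosingCircle(k);print(u,v,r,plane(c,(u,v),112),cen(m))
```

```text
9.35 [470.46  87.33 106.09] [-3.14 -0.    0.  ] [-0.01 -0.61  0.12]
319.5 103.0999984741211 21.15334701538086 [548.78  84.88 112.  ] (array([319.46, 103.27]), 1306)
```

View pics/w5.png

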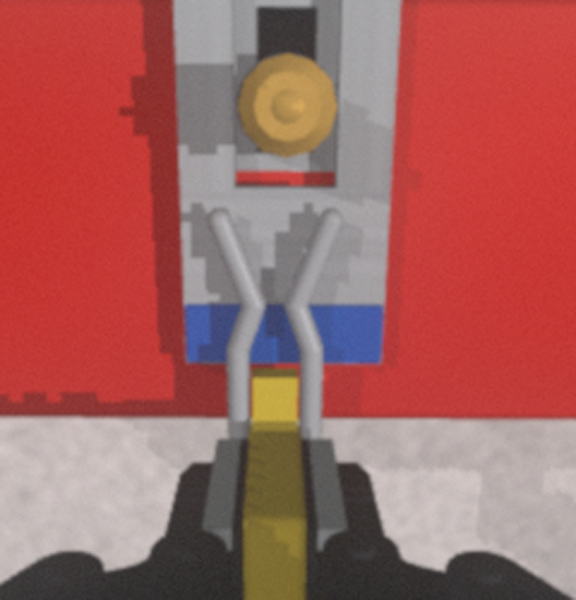

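The head is centred at crop column 287 and the tips' mid-point at 275, so the clip needs 2 mm toward tool +y. It is level with the bar, tips short of the head. Correct and advance.

Emit:
{"fn": "play_rows", "kwargs": {"deltas": [0,2.1,0,0,0,0,0,4,2.1,0,0,0,0,0,8,2.1,0,0,0,0,0,12,2.1,0,0,0,0,0,16,2.1,0,0,0,0,0,19,2.1,0,0,0,0,0,22,2.1,0,0,0,0,0,25,2.1,0,0,0,0,0,27,2.1,0,0,0,0,0,27,2.1,0,0,0,0,0]}}

```text
clock: 10.6
eef_pos: [497.5, 85.2, 105.8]
tool_rot: [3.142, -0.0, 0.001]
force: [0.9, 0.1, -0.1]
width: 11.2
gripper_force: 58.5
```

Free so far; now push slowly.

Emit:
{"fn": "play_rows", "kwargs": {"deltas": [1.5,0,0,0,0,0,0,3,0,0,0,0,0,0,4,0,0,0,0,0,0,5,0,0,0,0,0,0,6,0,0,0,0,0,0,7,0,0,0,0,0,0]}}

```text
clock: 11.35
eef_pos: [503.0, 85.1, 105.5]
tool_rot: [-3.142, 0.003, 0.001]
force: [-2.8, 0.2, 1.2]
width: 11.5
gripper_force: 58.6
```

Emit:
{"fn": "play_rows", "kwargs": {"deltas": [1,0,0,0,0,0,0,2,0,0,0,0,0,0,3,0,0,0,0,0,0,4,0,0,0,0,0,0]}}

```text
clock: 11.85
eef_pos: [505.6, 85.3, 105.1]
tool_rot: [-3.141, 0.006, 0.001]
force: [-6.7, 0.2, 0.0]
width: 11.3
gripper_force: 58.6
```

Emit:
{"fn": "play_rows", "kwargs": {"deltas": [1,0,0,0,0,0,0,2,0,0,0,0,0,0,3,0,0,0,0,0,0]}}

```text
clock: 12.22
eef_pos: [508.3, 85.3, 105.0]
tool_rot: [-3.141, 0.006, 0.001]
force: [-4.5, 0.4, -1.0]
width: 10.7
gripper_force: 58.4
```

Emit:
{"fn": "play_rows", "kwargs": {"deltas": [1,0,0,0,0,0,0,2,0,0,0,0,0,0,2,0,0,0,0,0,0]}}

```text
clock: 12.6
eef_pos: [514.8, 85.2, 106.1]
tool_rot: [3.142, -0.003, 0.001]
force: [-1.1, 0.1, -1.4]
width: 11.4
gripper_force: 58.4
```

It has snapped. On to the home stop in small steps.

Emit:
{"fn": "play_rows", "kwargs": {"deltas": [1,0,0,0,0,0,0,2,0,0,0,0,0,0,3,0,0,0,0,0,0,4,0,0,0,0,0,0,4,0,0,0,0,0,0]}}

```text
clock: 13.22
eef_pos: [517.7, 85.2, 105.8]
tool_rot: [3.141, -0.001, 0.001]
force: [-0.1, 0.0, -1.6]
width: 11.1
gripper_force: 58.4
```

Emit:
{"fn": "play_rows", "kwargs": {"deltas": [1,0,0,0,0,0,0,2,0,0,0,0,0,0,3,0,0,0,0,0,0,3,0,0,0,0,0,0]}}

```text
clock: 13.72
eef_pos: [521.2, 85.2, 106.0]
tool_rot: [-3.142, -0.002, 0.001]
force: [-0.1, 0.7, -1.1]
width: 11.3
gripper_force: 58.5
```

Emit:
{"fn": "play_rows", "kwargs": {"deltas": [1,0,0,0,0,0,0,2,0,0,0,0,0,0,2,0,0,0,0,0,0]}}

```text
clock: 14.1
eef_pos: [521.7, 85.3, 105.8]
tool_rot: [-3.141, 0.001, 0.001]
force: [-2.2, 0.7, 1.1]
width: 11.5
gripper_force: 58.6
```

Contact is starting; press on.

Emit:
{"fn": "play_rows", "kwargs": {"deltas": [1,0,0,0,0,0,0,2,0,0,0,0,0,0,2,0,0,0,0,0,0]}}

```text
clock: 14.48
eef_pos: [522.3, 85.3, 105.5]
tool_rot: [-3.141, 0.004, 0.001]
force: [-5.9, -0.1, 2.3]
width: 11.3
gripper_force: 59.0
```

Emit:
{"fn": "play_rows", "kwargs": {"deltas": [1,0,0,0,0,0,0,1,0,0,0,0,0,0]}}

```text
clock: 14.72
eef_pos: [522.6, 85.3, 105.5]
tool_rot: [-3.141, 0.006, 0.001]
force: [-7.5, -0.3, 4.3]
width: 11.1
gripper_force: 59.2
```

Emit:
{"fn": "play_rows", "kwargs": {"deltas": [-1.5,0,0,0,0,0,0,-3,0,0,0,0,0,0,-3,0,0,0,0,0,0,-3,0,0,0,0,0,0.3,-3,0,0,0,0,0,0.3,-3,0,0,0,0,0,0.3,-3,0,0,0,0,0,0.3]}}

```text
clock: 15.6
eef_pos: [522.7, 85.2, 105.9]
tool_rot: [3.142, -0.001, 0.001]
force: [-0.9, 0.1, 0.9]
width: 25.8
gripper_force: 0.0
```

Emit:
{"fn": "play_rows", "kwargs": {"deltas": [0,0,-10,0,0,0,0.3,0,0,-30,0,0,0,0.3,-5,0,-70,0,0,0,0.3,-20,0,-100,0,0,0,0.3,-20,0,-100,0,0,0,0.3,-20,0,-100,0,0,0,0.3]}}

```text
clock: 16.35
eef_pos: [502.4, 85.4, 205.8]
tool_rot: [-3.141, -0.0, 0.001]
force: [-0.7, 0.4, -0.4]
width: 25.3
gripper_force: 0.0
```

Run:
```python
from h import *
im,c=snap("wrist");s,cs=snap("side");t=read_state();print(t["clock"],t["eef_pos"],t["force"])
a=cv2.resize(im[60:260,220:420],(500,500),interpolation=2);b=cv2.resize(s[170:270,270:330],(300,500),interpolation=2)
cv2.imwrite("pics/w6.png",np.hstack([a,b])[:,:,::-1])
```

```text
16.45 [502.14  85.24 205.08] [ 0.69 -1.12  0.1 ]
```

View pics/w6.png

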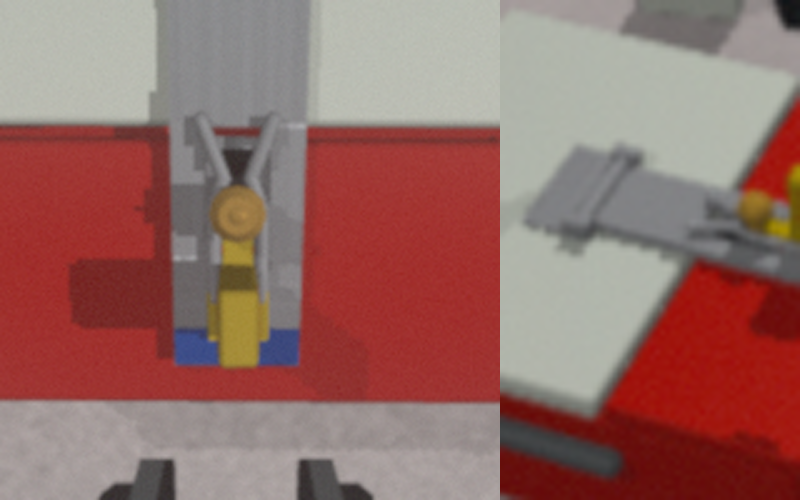

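The clip lies flat and symmetric on the bar: head at crop (238,213), nose against the neck, pinch and tips (200,117) and (275,117) past it. The gripper is clear.

```bash
python3 -c "
from cell import *
print(finish_job())"
```

```text
the job is handed in; nothing more can be done
None
```

The carrier is locked: the hasp bar is fully down, and the yellow clip snapped past its pinch, sits home against the neck and has been let go (peak push read about 7.5 N, 16.5 s on the clock). I handed the job in without a result being reported, and I did not re-check the vials, rack and bottle in a final picture, though no move went near them.

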